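# Set the eyelet, then press the label holder home behind the shelf lip

## Task

Set the eyelet in the yellow label holder that sits in the eyelet press: push the red lever pad right down to its stop and let it spring back up. Then draw the holder out from under the ram, push it down into the free bay behind the shelf's aluminium lip until its foot lies flat on the shelf board, and finish still holding it pressed home there against the sprung strip, without letting go. Do not disturb the mug, the screw punch, the craft knife, the glue jar or the roll of tape.

Things in the scene. Friction and masses are not known exactly. Their poses are not given: they have to be found in the camera images.
- label_grip (a point): the yellow label holder, at the centre of its upright tab: 12 mm thick (x), 44 mm wide (y), reaching 25 mm above this point, white card facing -x. Grip it from above across the 44 mm. From 25 mm below this point a foot 5 mm thick, 40 mm wide reaches 76 mm out to +x (underside 30 mm below this point, brass eyelet 64 mm out). Axes: z up, x along the foot. For the blade below see label
- anvil (a point): top of the press's steel bed under the ram, 52 mm above the table. Axes of the press: x away from the holder's tab, y towards the lever pad, z up. The holder starts with its tab 64 mm to -x of here, facing the press's -x. The blue press head begins 16 mm to -x of here and goes on to +x, 44 mm wide, its top 73 mm above this point; the lever is 30 mm to +x
- lever (a joint): angle of the press's sprung side lever: 0 raised, 0.5 rad fully down at its stop. A spring drives it back up (about 3.5 N at the pad when raised, 10 N at the stop)
- lever_pad (a point): centre of the top of the red pad at the lever's end, 44 mm (x) x 40 mm (y) x 16 mm, to be pushed down with the closed fingers. It starts about 209 mm above the table and swings down in an arc about the lever hinge to about 140 mm. Axes as the lever
- lever_hinge (a point): the lever's hinge, 138 mm above the table; the hinge line lies along this frame's x axis (the press's x). The pad's top is 129 mm towards y and 71 mm up from here when raised; it swings outwards and down about the hinge line
- bay_mouth (a point): centre of the mouth of the free bay in the wooden shelf, level with the lower board's top, 60 mm above the table. The bay is a slot 10 mm wide (x), 72 mm long (y), open upwards, between the lip (-x) and the board's edge (+x). Axes: x from lip over board, y along the lip, z up. Home: holder's axes along these, foot flat on the board, label_grip 30 mm straight above this point
- strip (a joint): red sprung strip at the bottom of the free bay: 0 when up (its top 30 mm below the mouth), about 0.010 m when the holder is home; it pushes the holder up with 4 N at first and 9 N when home, and would lift it again if let go
- mug: speckled mug on a cork coaster, 80 mm across, 85 mm tall, handle at its +y; origin at the centre of its underside
- screw_punch: wooden-handled screw punch lying flat, 145 mm long along x, 32 mm high; origin under its middle
- knife: slim aluminium craft knife lying flat, 140 mm long along x; origin under its middle
- glue: small jar, 36 mm across, 70 mm tall, on the shelf's upper step; origin at the centre of its underside
- tape: green roll of tape lying flat on the shelf's upper step, 56 mm across, 18 mm high; origin at the centre of its underside
- shelf: two-step wooden shelf, 260 mm along y, 205 mm deep; origin on the table under the slot, 45 mm to +y of the free bay's middle. The aluminium lip's flared top is 74 mm above the table and leans outwards to -x. The filled bay with a like blue holder is 110 mm to +y of the free bay. The upper step begins 120 mm to +x of the slot, its top 130 mm above the table
- label: the label holder as a whole, about 120 g; origin at the middle of the lower edge of its blade, 70 mm below label_grip. The blade under the foot is 6 mm thick (x), 64 mm wide (y), 40 mm high; its lowest 6 mm are 3 mm thick and 60 mm wide. In the press it rests on the base, its foot on the bed between two rails 5 mm high and under the raised ram (28 mm above it), so it must be drawn 30 mm or more to the press's -x before it can be lifted clear
Not all that is in view belongs to the job. Of the things shaped like the label, the yellow one is meant.

How it is judged:
On the way, in this order (a step that is already met when the one before it is completed fails the run):
1. the lever is pushed down to its stop with the label holder in the press (value of joint lever above 0.47 rad and x of label_grip in the frame of anvil between -0.074 and -0.054 m and y of label_grip in the frame of anvil between -0.008 and 0.008 m and z of label_grip in the frame of anvil between 0.024 and 0.036 m), for 0.1 s.
2. the lever has sprung back up, with the label holder still in the press (value of joint lever below 0.05 rad and x of label_grip in the frame of anvil between -0.074 and -0.054 m and y of label_grip in the frame of anvil between -0.008 and 0.008 m and z of label_grip in the frame of anvil between 0.024 and 0.036 m), for 0.2 s.
3. the holder is lifted out of the press (horizontal distance between label_grip and anvil above 0.12 m), for 0.1 s.
At the end, for the whole second after the job is handed in: Holder in the free bay: upright within 0.07 rad, in line within 0.08 rad, tab within 4 mm across and 6 mm along of the middle, foot within 2 mm of the board, strip down over 8 mm, fingers still pressing on the holder (over 2 N), lever up (x of label_grip in the frame of bay_mouth between -0.004 and 0.004 m and y of label_grip in the frame of bay_mouth between -0.006 and 0.006 m and z of label_grip in the frame of bay_mouth between 0.026 and 0.032 m and angle between the z axis of label_grip and the z axis of bay_mouth, either way round below 0.07 rad and angle between the x axis of label_grip and the x axis of bay_mouth, either way round below 0.08 rad and value of joint strip above 0.008 m and contact force between label and the fingers above 2 N and value of joint lever below 0.05 rad); the arm keeps its last pose, push and grip.
It fails at once if a bystander (mug, screw punch, knife, glue or tape) is shifted by more than 30 mm (distance of any of mug, screw_punch, knife, glue, tape from where it was at the start of the episode above 0.03 m).
It also fails if it takes over 64 s, if anything falls off the work surface, if the arm or the gripper's body presses on something with over 40 N, if the wrist force passes 120 N, or if a joint passes its speed limit or range.

## Robot

A 6-joint arm with a two-finger parallel gripper is mounted at the origin on the work surface. World frame = base frame: x ahead of the robot, y to its left, z up, the work surface at z = 0. Lengths are in m, angles in rad, forces in N, time in s.
With the tool pointing down it reaches from about 0.375 to 0.75 m from the base axis. Payload 9 kg.
Tool frame: the origin (TCP) lies at the very end of the fingers, on their centre line; the grasp point (between the pads) lies 19 mm behind it; z points along the fingers, y is the line along which they close (so a half turn about z gives the same grasp; the last joint's range is limited). The gripper opens to 85 mm and grips with 20 to 120 N. Pads are 22 mm wide; open, the fingers measure 114 mm over their backs; the gripper's body (76 mm by 85 mm) begins 54 mm behind the grasp point. The pads swing forward as they close: fully open they stand 13 mm farther back than shut.
Start: joints at [-1.509, 0.104, 0.097, 1.564, 0, 1.353], TCP at [0.166, -0.577, 0.231] pointing down, gripper open.
Joint ranges: [-2.99, 2.99], [-0.84, 1.86], [-1.1, 1.16], [-1.84, 2.11], [-1.51, 1.56], [-3.14, 3.14]. Speed limits (rad/s): [2.22, 2.22, 2.57, 3.14, 3.14, 3.14].

## Interface

Orientations are given as a unit quaternion [w, x, y, z].
In Python, from station import arm, open_gripper, grab, status, eyes gives the robot as it stands. Calls block until the motion is done:
- arm.move_to(position, orientation): joint-space move of the TCP to a pose.
- arm.move_linear(position, rot=None, v=0.15, max_force=None): straight line of the TCP; rot=None keeps the orientation; v is the mean speed in m/s. With max_force (N) it stops when the force on the tool has changed by that much, and returns True; else False.
- arm.set_joints(angles): joint-space move.
- open_gripper() and grab(newtons=None): open the fingers fully, or close them until they stop; newtons is the grip in N (None keeps the last).
- arm.hold(seconds).
- arm.inverse_kinematics(position, orientation): joint angles nearest the present ones, or None.
- status.state(): the state.
- eyes.snapshot(name): name is "scene" or "top" or "wrist"; returns a dict with "img" (384x512x3 uint8, blue, green, red), "K" (3x3 intrinsics, pixels), "pose" (4x4, takes a point from camera to world coordinates); the wrist camera has in their place "hand_eye" (4x4, takes a point from camera to tool coordinates, whose origin is the TCP and whose axes are the flange's). Camera axes: x right, y down, z forward; pixel columns grow to the right and rows downward; lengths in m; the calibration is good to about 2 mm. A picture is of the moment at which its call begins: read the wrist's pose just before it. There is no depth.
A pose or a line that the arm cannot do raises arm.IKError and nothing moves.
- arm.sign_off(): hands the job in; it is judged then, once.
The state is a dict: "time_s": time; "qpos": joint angles; "qd": joint speeds; "joint_torque": joint torques, N m; "ee_pos": TCP position; "orientation": TCP orientation; "ft_force": force on the tool from outside, world axes, zero at the start; "torque": the same for the moment, N m; "width": finger opening in m; "gripper_force": force on a finger pad.
Only numpy, scipy, OpenCV 4.12 (cv2) and the standard library are available. Lean on these libraries where they do the work, as an engineer would, in place of code of your own. Each camera call takes 0.05 s, during which the arm holds its last target. There are 200 camera calls.

## Working session

There is one attempt and no reset: what is moved stays moved. The work goes in short steps, each a Python script; the robot and the scene stay as the last script left them, time stands still between calls to the robot, and variables do not carry over. Pictures are saved under pics/ and viewed, at most 10 in all, crops included, and the job is handed in when it is done.

```bash
ls; mkdir -p pics; python3 - <<'E'
from station import arm,eyes,status
import cv2,numpy as np
np.set_printoptions(precision=4,suppress=True)
for n in ("scene","top"):
    s=eyes.snapshot(n); cv2.imwrite(f"pics/{n}0.png",s["img"]); print(n,s["K"],s["pose"])
    np.savez(f"pics/{n}0.npz",**s)
w=eyes.snapshot("wrist");print(w["K"],w["hand_eye"])
print(status.state())
E
```

```text
pics
scene [[385.7167   0.     260.2236]
 [  0.     385.7167 188.3025]
 [  0.       0.       1.    ]] [[ 0.8042  0.3714 -0.4641  0.9948]
 [ 0.5942 -0.5246  0.6097 -0.5794]
 [-0.017  -0.7661 -0.6425  0.793 ]
 [ 0.      0.      0.      1.    ]]
top [[471.5363   0.     247.6382]
 [  0.     471.5363 190.2909]
 [  0.       0.       1.    ]] [[-0.0133 -0.9917  0.1276  0.3827]
 [-0.9998  0.0115 -0.0146  0.0471]
 [ 0.013  -0.1278 -0.9917  1.2513]
 [ 0.      0.      0.      1.    ]]
[[298.0156   0.     254.4364]
 [  0.     298.0156 189.5818]
 [  0.       0.       1.    ]] [[-0.0025 -0.9642 -0.2653  0.0672]
 [ 1.     -0.0021 -0.0017  0.0023]
 [ 0.0011 -0.2653  0.9642 -0.1423]
 [ 0.      0.      0.      1.    ]]
{'time_s': 0.15, 'qpos': array([-1.5087,  0.1046,  0.0966,  1.5639,  0.    ,  1.3531]), 'qd': array([ 0.0015, -0.0001,  0.0027,  0.0002, -0.0003, -0.0006]), 'joint_torque': array([  0.0048, -55.7357,  50.4006,   0.0125,  -0.0002,  -0.    ]), 'ee_pos': array([ 0.1657, -0.5764,  0.2307]), 'orientation': array([-0.0005,  0.9902,  0.1394,  0.0001]), 'ft_force': array([ 0.3626, -0.5456, -0.6953]), 'torque': array([-0.005 ,  0.0061, -0.0122]), 'gripper_force': 0.0, 'width': 0.08529321176296696}
```

View pics/scene0.png

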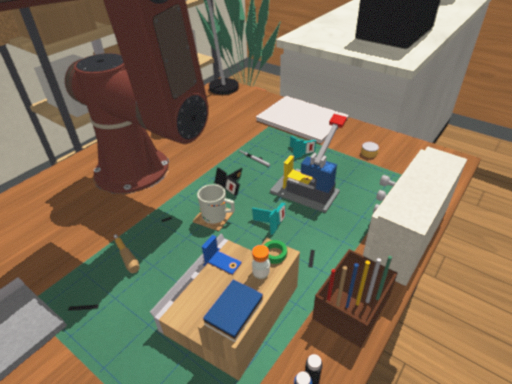

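View pics/top0.png

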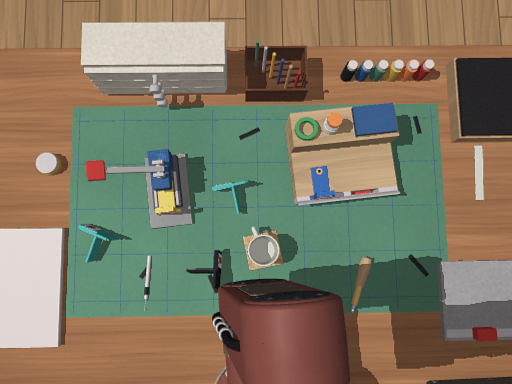

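The top view shows these candidates: yellow holder in the press (top 167,201; scene 293,173), teal ones at (235,190) and (95,237), a black one at (213,270), and a blue one in the filled bay (320,182). I choose the yellow one. The red pad is at (95,170) and the shelf's lip runs from (300,203) to (397,195), with a red strip at about (365,191). I'll check with a close crop.

```bash
cat > h.py <<'E'
import numpy as np,cv2
np.set_printoptions(precision=4,suppress=True)
def load(n): return dict(np.load(f"pics/{n}0.npz"))
def ray(s,px,pose=None):
    P=s["pose"] if pose is None else pose
    d=np.linalg.inv(s["K"])@np.array([px[0],px[1],1.]); return P[:3,3],P[:3,:3]@d
def onz(s,px,z,pose=None):
    o,d=ray(s,px,pose); return o+d*(z-o[2])/d[2]
def tri(rays):
    A=np.zeros((3,3));b=np.zeros(3)
    for o,d in rays:
        d=d/np.linalg.norm(d);M=np.eye(3)-np.outer(d,d);A+=M;b+=M@o
    return np.linalg.solve(A,b)
E
python3 - <<'E'
from h import *
t=load("top")
a=cv2.resize(t["img"][140:235,75:205],None,fx=6,fy=6,interpolation=2)[:570,:780]
b=cv2.resize(t["img"][95:215,280:410],None,fx=5,fy=5,interpolation=2)
cv2.imwrite("pics/cpress.png",a);cv2.imwrite("pics/cshelf.png",b)
E
```

```text
(no output)
```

View pics/cpress.png

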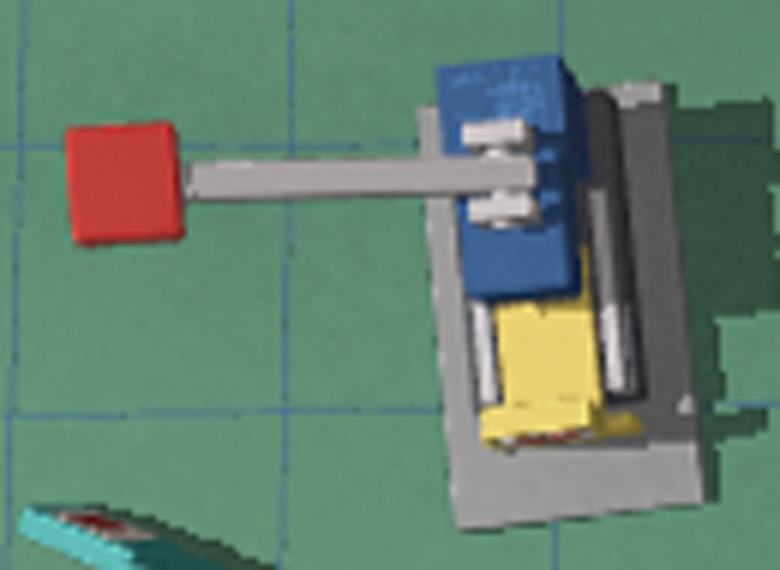

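View pics/cshelf.png

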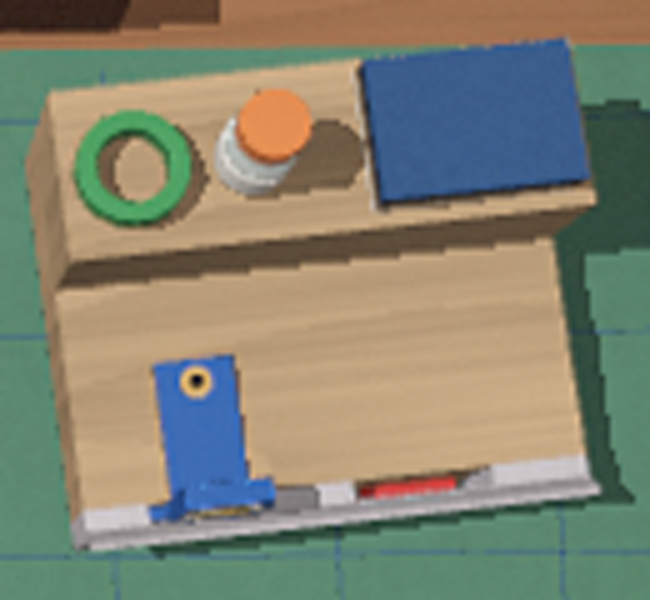

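The crop confirms the yellow holder: its tab faces down the image (-x) and its foot runs under the blue head. The free bay with the red strip is centred near shelf crop (425,485), which is top (365,192). Next come coarse positions and wrist views over both.

```bash
python3 - <<'E'
from h import *
from scipy.spatial.transform import Rotation as R
t,s=load("top"),load("scene")
def blob(S,lo,hi,roi):
    x0,y0,x1,y1=roi
    m=cv2.inRange(cv2.cvtColor(S["img"],cv2.COLOR_BGR2HSV),lo,hi)[y0:y1,x0:x1]
    n,l,st,c=cv2.connectedComponentsWithStats(m);k=1+st[1:,4].argmax()
    return c[k]+[x0,y0],st[k]
pt,_=blob(t,(0,120,120),(10,255,255),(80,155,110,190));ps,_=blob(s,(0,120,120),(10,255,255),(320,105,355,130))
print("pad",pt,ps,onz(t,pt,.206),tri([ray(t,pt),ray(s,ps)]))
C=lambda x,y:(75+x/6,140+y/6); D=lambda x,y:(280+x/5,95+y/5)
print("tabtop",onz(t,C(537,425),.107), "head front top", onz(t,C(468,297),.125),onz(t,C(578,292),.125),"back",onz(t,C(437,65),.125),onz(t,C(555,55),.125))
print("bay",onz(t,D(425,480),.06),"lip",onz(t,D(80,540),.074),onz(t,D(600,485),.074))
print("bluefoot",onz(t,D(160,370),.065),onz(t,D(235,355),.065),onz(t,D(175,490),.065),onz(t,D(245,480),.065),"eye",onz(t,D(197,380),.065))
from station import arm,status
def ok(p,yaw):
    q=(R.from_euler('z',yaw)*R.from_quat([1,0,0,0])).as_quat()
    return arm.inverse_kinematics(p,[q[3],q[0],q[1],q[2]])
# start tool x axis dir
o=status.state()["orientation"];print(R.from_quat([o[1],o[2],o[3],o[0]]).as_matrix())
for p in [(.40,.21,.33),(.42,-.21,.33),(.43,.22,.3)]:
  for y in (0,np.pi,np.pi/2,-np.pi/2): print(p,round(y,2),ok(p,y))
E
```

```text
pad [ 94.9914 169.9456] [338.1987 120.0833] [0.5671 0.3727 0.206 ] [0.5684 0.3747 0.2007]
tabtop [0.4821 0.2327 0.107 ] head front top [0.5322 0.2579 0.125 ] [0.5338 0.2139 0.125 ] back [0.6271 0.2715 0.125 ] [0.6307 0.2239 0.125 ]
bay [ 0.5308 -0.2703  0.06  ] lip [ 0.5007 -0.0913  0.074 ] [ 0.5254 -0.3552  0.074 ]
bluefoot [ 0.5884 -0.1356  0.065 ] [ 0.5957 -0.1743  0.065 ] [ 0.5265 -0.1414  0.065 ] [ 0.5312 -0.1772  0.065 ] eye [ 0.583  -0.1544  0.065 ]
[[ 0.9611  0.2762 -0.    ]
 [ 0.2762 -0.9611  0.0011]
 [ 0.0003 -0.001  -1.    ]]
(0.4, 0.21, 0.33) 0 [ 0.1925 -0.2948 -0.0964  1.7693  0.     -2.9491]
(0.4, 0.21, 0.33) 3.14 [ 0.1925 -0.2948 -0.0964  1.7693  0.      0.1925]
(0.4, 0.21, 0.33) 1.57 [ 0.1925 -0.2948 -0.0964  1.7693  0.      1.7633]
(0.4, 0.21, 0.33) -1.57 [ 0.1925 -0.2948 -0.0964  1.7693  0.     -1.3783]
(0.42, -0.21, 0.33) 0 [-0.7433 -0.2419 -0.0523  1.7604  0.      2.3983]
(0.42, -0.21, 0.33) 3.14 [-0.7433 -0.2419 -0.0523  1.7604  0.     -0.7433]
(0.42, -0.21, 0.33) 1.57 [-0.7433 -0.2419 -0.0523  1.7604  0.      0.8275]
(0.42, -0.21, 0.33) -1.57 [-0.7433 -0.2419 -0.0523  1.7604  0.     -2.3141]
(0.43, 0.22, 0.3) 0 [ 0.2013 -0.223  -0.0922  1.7017  0.     -2.9403]
(0.43, 0.22, 0.3) 3.14 [ 0.2013 -0.223  -0.0922  1.7017  0.      0.2013]
(0.43, 0.22, 0.3) 1.57 [ 0.2013 -0.223  -0.0922  1.7017  0.      1.7721]
(0.43, 0.22, 0.3) -1.57 [ 0.2013 -0.223  -0.0922  1.7017  0.     -1.3695]
```

```bash
cat >> h.py <<'E'
from scipy.spatial.transform import Rotation as R
def yawq(yaw,m=None):
    q=(R.from_euler('z',yaw)*R.from_quat([1,0,0,0])).as_quat(); return np.array([q[3],q[0],q[1],q[2]])
def wristcam():
    from station import eyes,status
    st=status.state(); w=eyes.snapshot("wrist"); o=st["orientation"]
    T=np.eye(4);T[:3,:3]=R.from_quat([o[1],o[2],o[3],o[0]]).as_matrix();T[:3,3]=st["ee_pos"]
    w["pose"]=T@w["hand_eye"]; return w
E
python3 - <<'E'
from h import *
from station import arm,status
p=status.state()["ee_pos"]
arm.move_linear([p[0],p[1],.32],v=.2)
arm.move_to([.47,-.262,.27],yawq(np.pi+.1))
w=wristcam();np.savez("pics/shelf0.npz",**w);cv2.imwrite("pics/wshelf.png",w["img"])
arm.move_linear([.47,-.262,.36],v=.3)
arm.move_to([.42,.235,.28],yawq(np.pi+.08))
w=wristcam();np.savez("pics/press0.npz",**w);cv2.imwrite("pics/wpress.png",w["img"])
print(status.state()["time_s"],status.state()["ee_pos"],status.state()["ft_force"])
E
```

```text
5.0333 [0.4205 0.2343 0.2801] [ 1.1549 -0.3449 -0.0116]
```

View pics/wshelf.png

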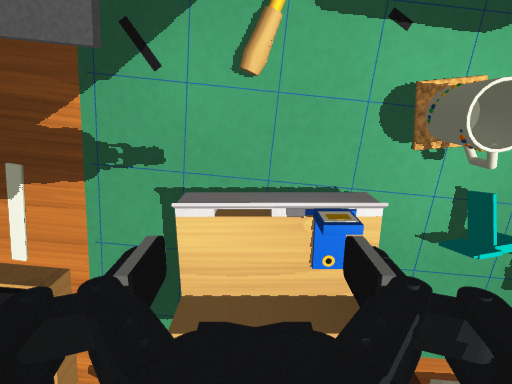

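View pics/wpress.png

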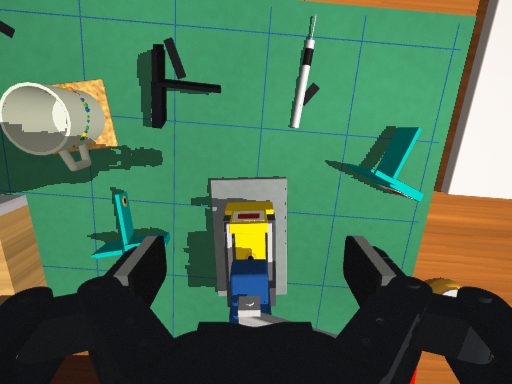

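The shelf view has the lip at rows 193–207 and the free bay between the light fillers at about columns 215–272, row 212. The press view has the yellow tab's top at about (250,207) and the grey base from (211,179) to (287,178). I'll zoom both in one picture.

```bash
python3 - <<'E'
from h import *
a=load("shelf")["img"][185:235,165:325];b=load("press")["img"][170:240,200:300]
A=cv2.resize(a,(800,250),interpolation=cv2.INTER_CUBIC);B=cv2.resize(b,(500,350),interpolation=cv2.INTER_CUBIC)
B=cv2.copyMakeBorder(B,0,0,0,300,cv2.BORDER_CONSTANT)
cv2.imwrite("pics/zoom.png",np.vstack([A,B]))
E
```

```text
(no output)
```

View pics/zoom.png

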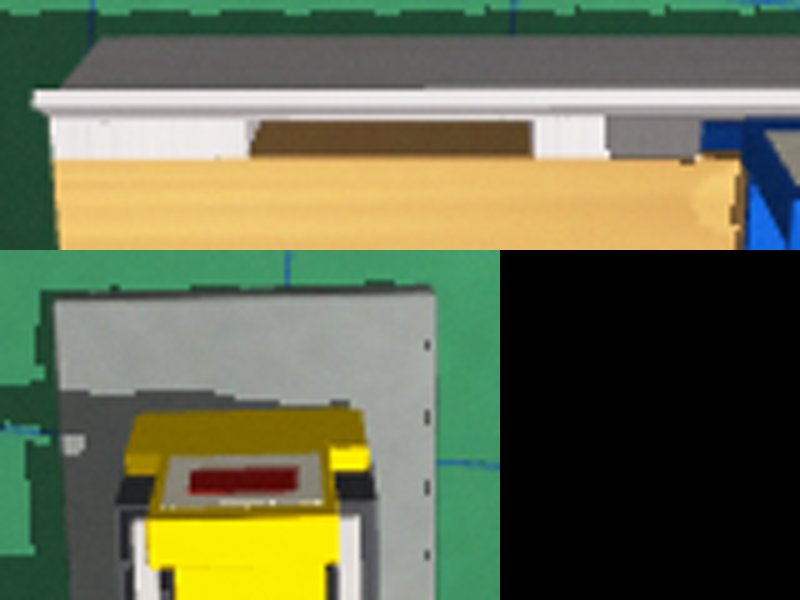

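```bash
python3 - <<'E'
from h import *
S,P=load("shelf"),load("press")
# sub-pixel-ish edges from masks
h=cv2.cvtColor(P["img"],cv2.COLOR_BGR2HSV);m=cv2.inRange(h,(22,200,200),(35,255,255))
for r in range(219,240): 
    c=np.flatnonzero(m[r,205:295])+205; print(r,c.min() if len(c) else None,c.max() if len(c) else None,len(c))
hs=cv2.cvtColor(S["img"],cv2.COLOR_BGR2HSV)
wood=cv2.inRange(hs,(12,90,180),(28,255,255))
cols=[c for c in range(182,300)];top=[185+30-8+np.flatnonzero(wood[207:235,c])[0] for c in cols]
f=np.polyfit(cols,top,1);print("board edge fit",f,np.std(np.array(top)-np.polyval(f,cols)))
c0,c1=(np.polyval(f,c)-.5 for c in (215.2,271.5))
a=onz(S,(215.2-.5,c0),.06);b=onz(S,(271.5-.5,c1),.06);print("slot ends on edge",a,b,np.linalg.norm(a-b))
e0=onz(S,(182,np.polyval(f,182)-.5),.06);e1=onz(S,(299,np.polyval(f,299)-.5),.06)
y=e1-e0;y/=np.linalg.norm(y);y=y if y[1]>0 else -y;x=np.array([y[1],-y[0],0]);print("yaw",np.arctan2(x[1],x[0]),"bay",(a+b)/2-.005*x)
Z=lambda x,yy:(200+x/5-.5,170+(yy-250)/5-.5)
for q in [(150,516),(340,516),(148,566),(338,566)]: print("tabtop",onz(P,Z(*q),.107))
print("base front",onz(P,Z(55,302),.012),onz(P,Z(433,292),.012))
E
```

```text
219 None None 0
220 None None 0
221 None None 0
222 None None 0
223 258 266 9
224 229 266 38
225 229 266 38
226 229 266 38
227 229 266 38
228 229 266 38
229 230 266 37
230 230 266 37
231 230 266 37
232 230 265 36
233 230 264 32
234 235 264 30
235 235 264 30
236 235 264 30
237 235 264 30
238 235 264 30
239 235 264 30
board edge fit [ -0. 217.] 1.5876803809152593e-14
slot ends on edge [ 0.5397 -0.3077  0.06  ] [ 0.5329 -0.2373  0.06  ] 0.07073152878659275
yaw 0.09547831595101178 bay [ 0.5313 -0.273   0.06  ]
tabtop [0.4817 0.2087 0.107 ]
tabtop [0.4784 0.2516 0.107 ]
tabtop [0.4939 0.2089 0.107 ]
tabtop [0.4906 0.2522 0.107 ]
base front [0.4574 0.1729 0.012 ] [0.4464 0.2793 0.012 ]
```

```bash
python3 - <<'E'
from h import *
from station import arm,status,grab
th=.09; X=np.array([np.cos(th),np.sin(th),0]);Y=np.array([-np.sin(th),np.cos(th),0]);q=yawq(np.pi+th)
H=np.array([.568,.374,0])-.129*Y; H[2]=.138
r=np.hypot(.129,.071);a0=np.arctan2(.071,.129)
pt=lambda a,dz=0:H+Y*r*np.cos(a)+np.array([0,0,r*np.sin(a)+dz])
grab(30)
arm.move_linear(pt(a0,.06),q,v=.2)
print("closed",status.state()["width"])
print(arm.move_linear(pt(a0,.003),v=.1,max_force=15),status.state()["ft_force"])
for d in (.12,.24,.36,.45):
    r_=arm.move_linear(pt(a0-d),v=.06,max_force=20);s=status.state();print(d,r_,s["ft_force"],s["ee_pos"])
r_=arm.move_linear(pt(a0-.55),v=.03,max_force=18);arm.hold(.3);s=status.state();print(r_,s["ft_force"],s["ee_pos"],pt(a0-.5))
w=wristcam();cv2.imwrite("pics/down.png",w["img"])
for d in (.4,.2,0): arm.move_linear(pt(a0-d),v=.08)
arm.move_linear(pt(a0,.05),v=.15);arm.hold(.3)
s=status.state();print(s["time_s"],s["ft_force"])
from station import eyes
t=eyes.snapshot("top");m=cv2.inRange(cv2.cvtColor(t["img"],cv2.COLOR_BGR2HSV),(0,120,120),(10,255,255))[155:190,80:115];print(np.argwhere(m).mean(0)[::-1]+[80,155],m.sum()/255)
c=eyes.snapshot("scene");m=cv2.inRange(cv2.cvtColor(c["img"],cv2.COLOR_BGR2HSV),(0,120,120),(10,255,255))[105:150,320:365];print(np.argwhere(m).mean(0)[::-1]+[320,105],m.sum()/255)
E
```

```text
closed -3.3454977665857493e-05
False [-0.4608 -0.1309 -0.174 ]
0.12 False [-0.4173  1.7487  4.1542] [0.5672 0.3818 0.193 ]
0.24 False [0.0458 0.1313 5.2412] [0.5669 0.387  0.1766]
0.36 False [-1.5582 -0.1972  6.3254] [0.5666 0.3905 0.1598]
0.45 False [-0.8184 -0.1872  8.2549] [0.5666 0.3919 0.1468]
True [-4.1317 -1.6761 12.1822] [0.5667 0.3923 0.1384] [0.5664 0.3922 0.1385]
12.3667 [ 0.242  -0.0184  0.6407]
[ 96.2575 172.0522] 268.0
[338.2422 120.1925] 161.0
```

The lever reached its stop (pad z 0.1384 under 12 N) and is back up, with the scene pixel unchanged. Next: grasp, draw out, lift.

```bash
python3 - <<'E'
from h import *
from station import arm,status,grab,open_gripper
th=.088; X=np.array([np.cos(th),np.sin(th),0]);q=yawq(np.pi+th)
T=np.array([.4862,.2304,0])
P=lambda z,b=0:T-X*b+np.array([0,0,z])
open_gripper()
arm.move_linear(P(.26,.03),q,v=.2)
arm.move_linear(P(.2),v=.2)
print(arm.move_linear(P(.068),v=.08,max_force=8),status.state()["ee_pos"])
grab(60);arm.hold(.2);s=status.state();print(s["width"],s["gripper_force"],s["ft_force"])
E
```

```text
False [0.4866 0.2305 0.0685]
0.04309002281264684 60.664637088775635 [-0.7427 -0.7546  4.181 ]
```

```bash
python3 - <<'E'
from h import *
from station import arm,status
th=.088; X=np.array([np.cos(th),np.sin(th),0])
T=np.array([.4862,.2304,0])
P=lambda z,b=0:T-X*b+np.array([0,0,z])
arm.move_linear(P(.070),v=.02)
print(arm.move_linear(P(.070,.05),v=.06,max_force=15),status.state()["ft_force"])
arm.move_linear(P(.072,.058),v=.06,max_force=15)
print(arm.move_linear(P(.24,.058),v=.12,max_force=15),status.state()["ft_force"],status.state()["width"])
arm.hold(.2);w=wristcam();np.savez("pics/held0.npz",**w)
cv2.imwrite("pics/held.png",cv2.resize(w["img"][140:384,150:360],None,fx=2.4,fy=2.4,interpolation=2))
s=status.state();print(s["time_s"],s["ee_pos"],s["ft_force"])
E
```

```text
False [ 0.3856 -0.7053 -1.0818]
False [-0.6287  0.1607 -1.8267] 0.043313900913748996
20.575 [0.4283 0.2253 0.2397] [ 0.5005  0.8346 -1.4264]
```

View pics/held.png

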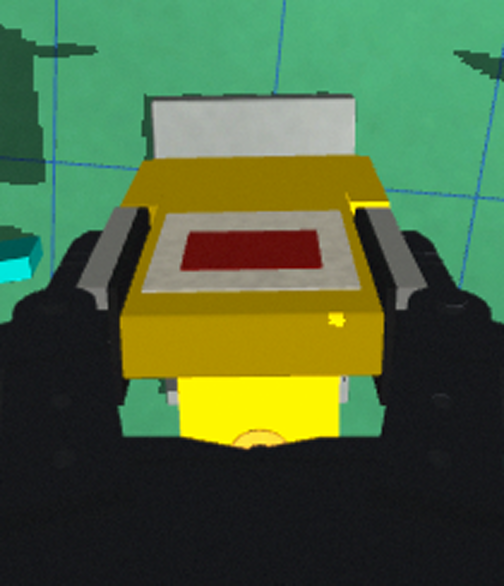

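The holder is held squarely: tab top between the pads (back edge about crop row 376), blade lower edge about row 157, and the foot with the brass eyelet pointing away. I'll compute its offset in the tool frame.

```bash
python3 - <<'E'
from h import *
w=load("held");p=w["hand_eye"]
g=cv2.cvtColor(w["img"],cv2.COLOR_BGR2HSV)
for c in (205,220,250,256,270,300): print(c,g[258:304:1,c,2].tolist()) if c in(220,256) else None
C=lambda x,y:(150+x/2.4-.5,140+y/2.4-.5)
f=lambda x,y,z:onz(w,C(x,y),z,p)
print("back edge",f(122,377,-.039),f(383,375,-.039))
print("blade low",f(147,157,.056),f(370,157,.056))
for y in (293,305,315): print("front?",y,f(121,y,-.039))
E
```

```text
220 [150, 151, 156, 171, 145, 143, 142, 145, 142, 142, 143, 142, 143, 157, 172, 175, 175, 177, 177, 176, 176, 176, 178, 177, 174, 174, 176, 178, 175, 176, 176, 176, 176, 175, 175, 175, 175, 173, 174, 124, 86, 83, 84, 85, 84, 172]
256 [146, 145, 168, 153, 143, 144, 144, 142, 144, 143, 144, 142, 148, 166, 174, 178, 177, 176, 176, 177, 177, 175, 176, 175, 176, 175, 176, 175, 177, 176, 176, 176, 174, 176, 176, 177, 175, 174, 165, 254, 254, 254, 254, 254, 254, 254]
back edge [-0.0059 -0.0239 -0.039 ] [-0.0057  0.0195 -0.039 ]
blade low [ 0.0011 -0.0327  0.056 ] [0.0009 0.0323 0.056 ]
front? 293 [ 0.0096 -0.0232 -0.039 ]
front? 305 [ 0.0075 -0.0233 -0.039 ]
front? 315 [ 0.0057 -0.0234 -0.039 ]
```

```bash
python3 - <<'E'
from h import *
from station import arm,status,grab
B=np.array([.5313,-.273,0]);q=yawq(np.pi+.095)
P=lambda z:B+np.array([0,0,z])
def rep(*a): s=status.state();print(*a,s["time_s"],s["ee_pos"],s["ft_force"],s["torque"],s["width"])
grab(90)
arm.move_linear(P(.25),q,v=.2); arm.move_linear(P(.14),v=.12);arm.hold(.2);rep("above")
w=wristcam();np.savez("pics/above0.npz",**w)
cv2.imwrite("pics/above.png",cv2.resize(w["img"][140:384,130:380],None,fx=2.4,fy=2.4,interpolation=2))
r=arm.move_linear(P(.108),v=.03,max_force=6);rep("mouth",r)
E
```

```text
above 24.75 [ 0.5316 -0.2733  0.1408] [ 0.4772  0.0609 -0.7484] [ 0.0381 -0.0041  0.0402] 0.042727722260342646
mouth False 26.0167 [ 0.5314 -0.2731  0.1083] [ 0.5264  0.4834 -0.4264] [ 0.0056 -0.0044  0.0321] 0.04245353042913846
```

View pics/above.png

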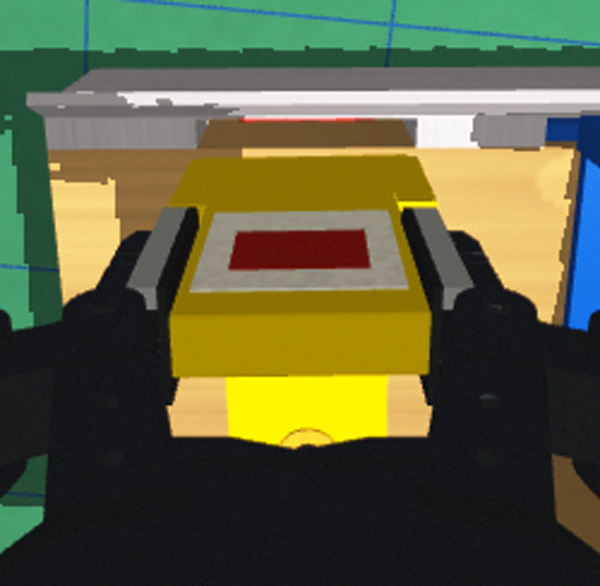

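The bay spans crop columns 203–415 and the blade is centred on it. The blade tip has since gone 8 mm below the mouth without any force, so I push on.

```bash
python3 - <<'E'
from h import *
from station import arm,status
B=np.array([.5313,-.273,0])
P=lambda z:B+np.array([0,0,z])
def rep(*a): s=status.state();print(*a,s["time_s"],s["ee_pos"],s["ft_force"],s["torque"],s["width"])
for z in (.096,.088,.082,.078):
    r=arm.move_linear(P(z),v=.03,max_force=15);rep(z,r)
    if r: break
else:
    r=arm.move_linear(P(.070),v=.015,max_force=14);rep("home",r);arm.hold(.5);rep()
E
```

```text
0.096 False 26.5667 [ 0.5312 -0.2729  0.0958] [-0.0077 -0.7067 -0.8515] [-0.0327  0.0417 -0.021 ] 0.043036588886878176
0.088 False 26.9833 [ 0.5311 -0.2729  0.0877] [ 0.9365  0.8785 -0.6791] [-0.0001  0.0118 -0.0099] 0.042639028915030325
0.082 False 27.3333 [ 0.5316 -0.2733  0.0826] [ 0.3452 -0.0046  4.1061] [ 0.0096  0.0561 -0.0136] 0.043076597966441865
0.078 False 27.6167 [ 0.5317 -0.2733  0.0787] [-0.8988  0.7689  7.374 ] [ 0.0808  0.1221 -0.049 ] 0.04311339959787153
home True 27.9583 [ 0.5319 -0.2733  0.0767] [-1.5185  1.6356  7.5706] [ 0.2888  0.1782 -0.0073] 0.04252121024580851
28.4583 [ 0.5319 -0.2733  0.0767] [0.021  1.2808 7.6821] [ 0.1993  0.1536 -0.079 ] 0.04269549457151239
```

```bash
python3 - <<'E'
from h import *
from station import arm,status,eyes
def rep(*a): s=status.state();print(*a,s["time_s"],s["ee_pos"],s["ft_force"],s["torque"],s["gripper_force"])
p=status.state()["ee_pos"]
r=arm.move_linear([p[0],p[1],.0745],v=.01,max_force=25);rep("push",r);arm.hold(.5);rep()
s=eyes.snapshot("scene");w=eyes.snapshot("wrist")["img"]
cv2.imwrite("pics/end.png",np.hstack([cv2.resize(s["img"][205:345,140:310],(486,400),interpolation=2),cv2.resize(w[140:384,130:320],(311,400))]))
E
```

```text
push False 28.7333 [ 0.5319 -0.2734  0.0763] [-6.2247  4.4989 15.8505] [ 0.8089  1.1669 -0.0147] 93.04993695375742
29.2333 [ 0.5319 -0.2734  0.0763] [-6.3454  4.4848 15.2987] [ 0.8104  1.1747 -0.0303] 93.04909586906433
```

View pics/end.png

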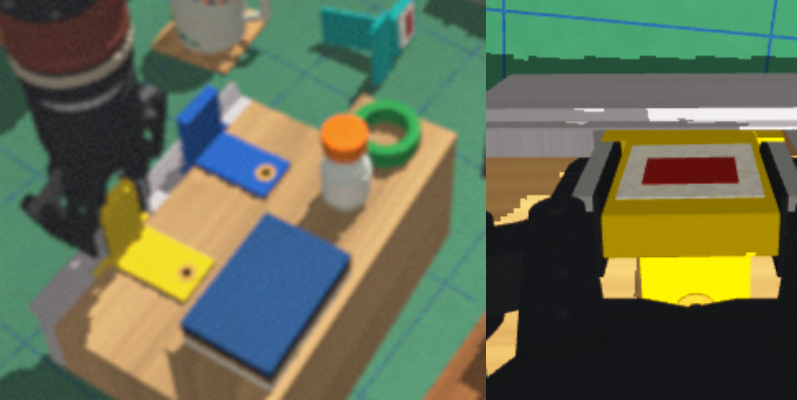

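The picture shows the foot flat on the board like its blue neighbour. The arm is stopped hard at z 0.0763, pressing with 15 N. I'm handing in.

```bash
python3 -c "
from station import arm
print(arm.sign_off())"
```

```text
the job is handed in; nothing more can be done
None
```

The job is handed in at about 29 s: the eyelet is set, the lever is back up, and the yellow holder is still gripped and pressed home in the free bay with its foot flat on the board; the judge's verdict was not shown.

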